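# Push the row of kiln props home to the stop

## Task

Four square kiln props lie in a touching row in the wooden rail: with the fingertips, push the whole row from behind along the rail as one train until the front prop is fully home against the tall stop block and no gaps remain, then draw the hand clear. Only push: do not lift or tip the props, or let the row come apart on the way. Leave the bowl, the jug and the wooden beater where they are.

Things in the scene. Friction and masses are not known exactly. Their poses are not given: they have to be found in the camera images.
- rail: brown wooden channel fixed to the bench, 390 mm long and 64 mm wide; its floor is 14 mm above the bench, with a guide strip along each side 10 mm wide whose top is 26 mm above the bench; 44 mm clear between the strips. Origin: middle of its underside, on the bench. Its x axis runs along the rail, z up.
- stop: tall dark wooden stop block fixed across one end of the rail (either end, it varies), 30 mm along the rail, 80 mm across, 65 mm high. Origin: middle of its underside, on the bench, so the face that the row meets is 15 mm from the origin, level with the end of the rail. x along the rail.
- foot: low dark wooden foot fixed at the open end of the rail, opposite the stop: 30 mm along the rail, 64 mm across, 14 mm high (level with the rail floor). Origin: middle of its underside.
- prop1_centre (a point): square fireclay kiln prop, a plain cream block 50 mm long (along the rail), 40 mm wide, 40 mm high, about 130 g, lying loose in the rail; the point is its centre, 20 mm above its underside (34 mm above the bench). The end one of the row on the rail's -x side.
- prop2_centre (a point): square fireclay kiln prop, a plain cream block 50 mm long (along the rail), 40 mm wide, 40 mm high, about 130 g, lying loose in the rail; the point is its centre, 20 mm above its underside (34 mm above the bench). Next to prop1.
- prop3_centre (a point): square fireclay kiln prop, a plain cream block 50 mm long (along the rail), 40 mm wide, 40 mm high, about 130 g, lying loose in the rail; the point is its centre, 20 mm above its underside (34 mm above the bench). Between prop2 and prop4.
- prop4_centre (a point): square fireclay kiln prop, a plain cream block 50 mm long (along the rail), 40 mm wide, 40 mm high, about 130 g, lying loose in the rail; the point is its centre, 20 mm above its underside (34 mm above the bench). The end one of the row on the rail's +x side. The row starts 65 to 125 mm short of the stop, with at least 65 mm of free rail behind it.
- bowl: loose cream clay bowl, 100 mm across, 42 mm high, beside the rail. Origin: middle of its underside. Leave alone.
- jug: loose cream clay jug, 76 mm across at the belly, 100 mm high, with a handle reaching 59 mm from its middle, beside the rail. Origin: middle of its underside. Leave alone.
- beater: loose flat dark wooden beater (paddle) lying on the bench, about 210 mm long, blade 45 mm wide, 14 mm thick. Origin: underside, near the middle of its length; x along it towards the blade. Leave alone.

How it is judged:
By the outcome, as a careful person would: the job done as asked, in the order asked, and still so for the second after the job is handed in, with the robot touching nothing.
It also fails if it takes over 32 s, if anything falls off the work surface, if the arm or the gripper's body presses on something with over 40 N, if the wrist force passes 120 N, or if a joint passes its speed limit or range.

## Robot

A 7-joint arm with a two-finger parallel gripper is mounted at the origin on the work surface. World frame = base frame: x ahead of the robot, y to its left, z up, the work surface at z = 0. Lengths are in m, angles in rad, forces in N, time in s.
With the tool pointing down it reaches from about 0.4 to 0.9 m from the base axis. Payload 5.6 kg.
Tool frame: the origin (TCP) lies at the very end of the fingers, on their centre line; the grasp point (between the pads) lies 19 mm behind it; z points along the fingers, y is the line along which they close (so a half turn about z gives the same grasp; the last joint's range is limited). The gripper opens to 92 mm and grips with 3 to 60 N. Pads are 20 mm wide; open, the fingers measure 128 mm over their backs; the gripper's body (75 mm by 189 mm) begins 69 mm behind the grasp point.
Start: joints at [-1.172, 0.468, -0.012, 1.603, 0.006, 1.071, -0.056], TCP at [0.278, 0.588, 0.215] pointing down, gripper open.
Joint ranges: [-2.53, 2.53], [-0.31, 2.02], [-1.57, 1.55], [0.28, 2.44], [-1.29, 4.43], [0.15, 1.84], [-2.92, 2.92]. Speed limits (rad/s): [2.57, 2.57, 3.14, 3.14, 3.14, 3.14, 3.14].

## Interface

Orientations are given as a unit quaternion [w, x, y, z].
In Python, from rig import arm gives the robot as it stands.
- The arm moves only by the tool apply_moves, never from a script. Its argument "commands" is a list of rows, each a list of 7 numbers: the turn, a rotation vector about the tool's x, y, z in rad, then the shift along the tool's x, y, z in m, then the opening, from 0 (shut) to 1 (fully open). In form: [[ax, ay, az, dx, dy, dz, hand], ...]. A call has 1 to 5 rows; each row shifts and turns the commanded pose from where the row before left it, along the tool's axes as they then stand; what a row does not reach is not made up. A row lasts 1/8 s, in which the tool goes at most 62.5 mm and 10.7 degrees, less where a joint would pass 70% of its speed; a pose out of reach is approached as far as the arm can. A call with a gripper value outside its range is refused whole. The fingers move at their own pace and stop on an object; "squeeze" is the grip in N (left out, the last holds). Time passes only in rows, so rows that do not move let the fingers close. It gives the time, the measured TCP pose, the force, the opening and the grip force at its end, in the units of the state.
- arm.sense(): the state, without advancing time (a new reading comes with each control period).
- arm.camera(name): name is "side" or "top"; returns a dict with "frame" (480x640x3 uint8, red, green, blue), "fx", "fy", "cx", "cy" (pixels), "extrinsics" (4x4, takes a point from camera to world coordinates). Camera axes: x right, y down, z forward; pixel columns grow to the right and rows downward; lengths in m; the calibration is good to about 2 mm. A picture is of the moment at which its call begins. There is no depth.
- arm.close_job(): hands the job in; it is judged then, once.
The state is a dict: "clock": time; "qpos": joint angles; "dq": joint speeds; "joint_efforts": joint torques, N m; "tcp_pos": TCP position; "orientation": TCP orientation; "wrist_force": force on the tool from outside, world axes, zero at the start; "torque": the same for the moment, N m; "gripper_width": finger opening in m; "grip_force": force on a finger pad.
Only numpy, scipy, OpenCV 4.12 (cv2) and the standard library are available. Lean on these libraries where they do the work, as an engineer would, in place of code of your own. Each camera call takes 0.05 s, during which the arm holds its last target. There are 200 camera calls.

## Working session

There is one attempt and no reset: what is moved stays moved. The work goes in short steps, Python scripts to look and compute and a tool call to move; the robot and the scene stay as the last step left them, time stands still between calls to the robot, and variables do not carry over. Pictures are saved under pics/ and viewed, at most 10 in all, crops included, and the job is handed in when it is done.

Besides the shell and the picture viewer there is one more tool, called in YAML: its name, and indented under it one key for each argument. apply_moves: Moves the arm, as the interface text tells. Its arguments: {"type":"object","properties":{"commands":{"type":"array","items":{"type":"array","items":{"type":"number"}}},"squeeze":{"type":"number"}},"required":["commands"]}

```bash
mkdir -p pics; python3 - <<'E'
from rig import arm
import cv2,numpy as np
for n in("top","side"):
    c=arm.camera(n); cv2.imwrite(f"pics/{n}0.png",c["frame"][:,:,::-1]); np.savez(f"{n}0.npz",**c)
    print(n,c["fx"],c["cx"],c["cy"],np.round(c["extrinsics"],3).tolist())
s=arm.sense();print(s["clock"],s["tcp_pos"],s["orientation"],s["wrist_force"],s["gripper_width"])
E
```

```text
top 463.73729816934235 317.353891532098 238.12016093421175 [[-0.017, -0.997, 0.08, 0.492], [-1.0, 0.018, 0.009, 0.024], [-0.01, -0.079, -0.997, 0.861], [0.0, 0.0, 0.0, 1.0]]
side 482.39636229670043 320.4910296825021 241.36301428050623 [[0.995, -0.058, 0.077, 0.494], [-0.096, -0.652, 0.752, -0.606], [0.007, -0.756, -0.655, 0.618], [0.0, 0.0, 0.0, 1.0]]
0.1 [0.27773948 0.58707153 0.21371403] [-1.17927620e-04  2.19125201e-01  9.75696401e-01 -8.15361538e-04] [ 0.39210464  0.04563204 -0.38042657] 0.09188127730731623
```

View pics/top0.png

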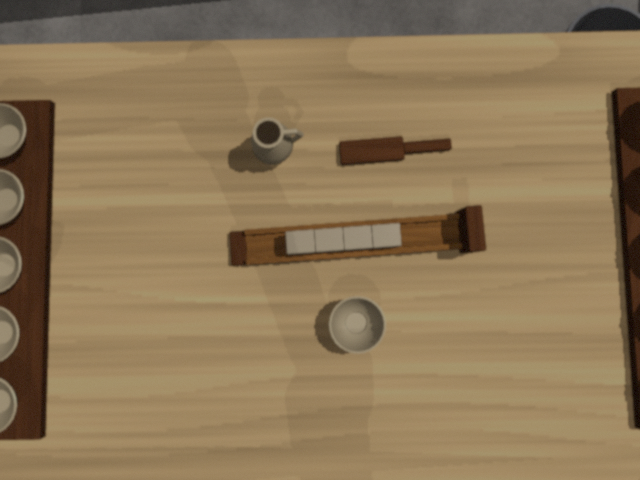

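View pics/side0.png

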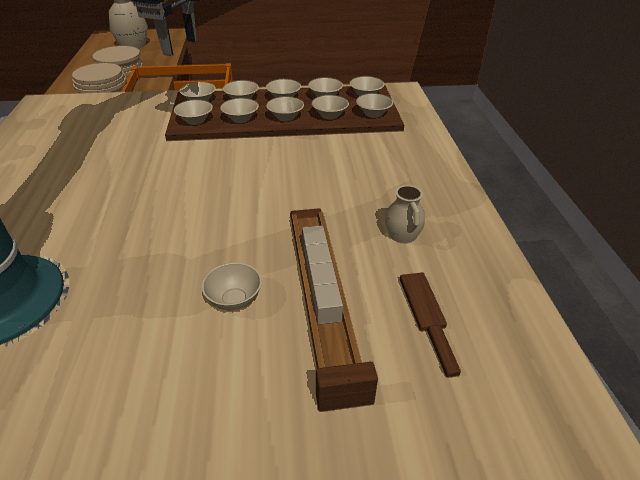

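The top view shows the props at px x 286–401, y ≈ 238. The stop is on the right (473,229) and the foot on the left (238,249), so the push runs roughly along world −y. The jug is at (270,140), the beater at (395,150) and the bowl at (357,325), all clear of the rail. The side view agrees.

```bash
cat > h.py <<'E'
import numpy as np,cv2
def ray(c,uv,z):
    E=c["extrinsics"];d=E[:3,:3]@np.array([(uv[0]-c["cx"])/c["fx"],(uv[1]-c["cy"])/c["fy"],1]);o=E[:3,3]
    return o+d*(z-o[2])/d[2]
def row(c,x0=240,x1=470):
    """prop tops: min-area rect on z=.054 plane"""
    h=cv2.cvtColor(c["frame"],cv2.COLOR_RGB2HSV)
    m=((h[...,1]<50)&(h[...,2]>110)).astype(np.uint8); m[:200]=0;m[275:]=0;m[:,:x0]=0;m[:,x1:]=0
    m=cv2.morphologyEx(m,cv2.MORPH_CLOSE,np.ones((5,5)))
    k=max(cv2.findContours(m,0,2)[0],key=cv2.contourArea)
    b=cv2.boxPoints(cv2.minAreaRect(k)); return b,np.array([ray(c,p,.054) for p in b])
E
python3 - <<'E'
from h import *
c=dict(np.load("top0.npz"))
b,P=row(c);print(b.round(1).tolist(),P.round(4).tolist(),P.mean(0).round(4))
print([np.linalg.norm(P[i]-P[i-1]).round(4) for i in range(4)])
# dark stop and foot
h=cv2.cvtColor(c["frame"],cv2.COLOR_RGB2HSV); print(h[229,475],h[249,238],h[243,262],h[232,430],h[240,300])
for n,(x,y,z) in dict(footL=(231,249,.014),footR=(245,248,.014),stopTopL=(467,229,.065),stopTopR=(483,228,.065)).items(): print(n,ray(c,(x,y),z).round(4))
E
python3 - <<'E'
import cv2
i=cv2.imread("pics/top0.png")[195:280,220:500];cv2.imwrite("pics/crop.png",cv2.resize(i,(784,238),interpolation=2))
E
```

```text
[[391.0, 242.0], [391.0, 242.0], [391.0, 242.0], [391.0, 242.0]] [[0.547, -0.0966, 0.054], [0.547, -0.0966, 0.054], [0.547, -0.0966, 0.054], [0.547, -0.0966, 0.054]] [ 0.547  -0.0966  0.054 ]
[np.float64(0.0), np.float64(0.0), np.float64(0.0), np.float64(0.0)]
[ 12 165  74] [ 13 176  71] [ 15 170 111] [ 15 169 113] [ 18  52 151]
footL [0.5421 0.1905 0.014 ]
footR [0.5435 0.1648 0.014 ]
stopTopL [ 0.5664 -0.226   0.065 ]
stopTopR [ 0.5676 -0.2535  0.065 ]
```

View pics/crop.png

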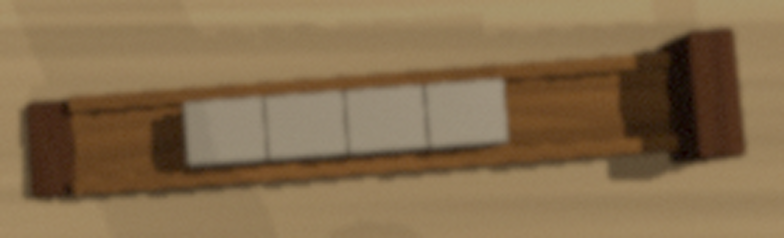

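The crop shows the four tops touching, from crop px 183 to 508, with the stop's top left edge near 690. The props' saturation is about 52, so I'll raise the mask threshold.

```bash
sed -i 's/<50)/<75)/' h.py; python3 - <<'E'
from h import *
from rig import arm
from scipy.spatial.transform import Rotation as R
c=dict(np.load("top0.npz"))
b,P=row(c);print(b.round(1).tolist(),P.round(4).tolist(),P.mean(0).round(4))
print([np.linalg.norm(P[i]-P[i-1]).round(4) for i in range(4)])
foot=ray(c,(231,248.5),.014)[:2]; stop=(ray(c,(467,229),.065)+ray(c,(483,228),.065))[:2]/2
d=stop-foot; print("foot->stop len",np.linalg.norm(d)); d/=np.linalg.norm(d); print("d",d)
cen=P.mean(0)[:2]; print("rear",cen-.1*d,"front",cen+.1*d,"pose rear -30mm",cen-.14*d,"front to stop face",(stop-.015*d-cen)@d-.1, "lateral",np.cross(d,cen-foot))
s=arm.sense();q=s["orientation"];M=R.from_quat([*q[1:],q[0]]).as_matrix();print(M.round(3),s["tcp_pos"])
E
```

```text
[[285.3999938964844, 231.5], [399.0, 222.89999389648438], [400.70001220703125, 245.10000610351562], [287.1000061035156, 253.8000030517578]] [[0.5687, 0.0872, 0.054], [0.5803, -0.1115, 0.054], [0.5413, -0.1133, 0.054], [0.5297, 0.0847, 0.054]] [ 0.555  -0.0132  0.054 ]
[np.float64(0.0391), np.float64(0.1991), np.float64(0.039), np.float64(0.1983)]
foot->stop len 0.4308689964505459
d [ 0.05563626 -0.9984511 ]
rear [0.54944181 0.08662305] front [ 0.56056906 -0.11306718] pose rear -30mm [0.54721636 0.12656109] front to stop face 0.11183162606869393 lateral 0.0006390632185667676
[[-0.904  0.428 -0.001]
 [ 0.428  0.904 -0.002]
 [-0.    -0.002 -1.   ]] [0.27773948 0.58707153 0.21371403]<stdin>:9: DeprecationWarning: Arrays of 2-dimensional vectors are deprecated. Use arrays of 3-dimensional vectors instead. (deprecated in NumPy 2.0)
```

apply_moves:
  commands:
    - [0,0,0,-0.044,-0.03,0,0]
    - [0,0,0,-0.044,-0.03,0,0]
    - [0,0,0,-0.044,-0.03,0,0]
    - [0,0,0,-0.044,-0.03,0,0]
    - [0,0,0,-0.044,-0.03,0,0]
  squeeze: 20

```text
clock: 0.72
tcp_pos: [0.4132, 0.3561, 0.2144]
orientation: [-0.0, 0.219, 0.976, -0.0]
wrist_force: [0.8, 0.2, 0.5]
gripper_width: 0.0441
grip_force: 0.0
```

apply_moves:
  commands:
    - [0,0,0,-0.044,-0.03,0,0]
    - [0,0,0,-0.044,-0.03,0,0]
    - [0,0,0,-0.044,-0.03,0,0]
    - [0,0,0,-0.044,-0.03,0,0]
    - [0,0,0,-0.044,-0.03,0,0]

```text
clock: 1.35
tcp_pos: [0.5478, 0.1267, 0.2144]
orientation: [-0.0, 0.219, 0.976, -0.0]
wrist_force: [0.5, 0.1, 0.6]
gripper_width: 0.0003
grip_force: 0.0
```

apply_moves:
  commands:
    - [0,0,0.179,0,0,0,0]
    - [0,0,0.179,0,0,0,0]
    - [0,0,0.179,0,0,0,0]
    - [0,0,0.179,0,0,0,0]
    - [0,0,0.179,0,0,0,0]

```text
clock: 1.98
tcp_pos: [0.5471, 0.1282, 0.2142]
orientation: [-0.0, 0.622, 0.783, -0.0]
wrist_force: [-0.5, 0.8, -0.0]
gripper_width: 0.0003
grip_force: 0.0
```

apply_moves:
  commands:
    - [0,0,0.177,0,0,0,0]
    - [0,0,0,0,0,0,0]
    - [0,0,0,0,0,0,0]

```text
clock: 2.35
tcp_pos: [0.5473, 0.1283, 0.2144]
orientation: [-0.0, 0.686, 0.728, -0.0]
wrist_force: [0.3, -0.3, 0.0]
gripper_width: 0.0004
grip_force: 0.0
```

```bash
cat > st.py <<'E'
from h import *
from rig import arm
from scipy.spatial.transform import Rotation as R
s=arm.sense();q=s["orientation"];M=R.from_quat([*q[1:],q[0]]).as_matrix()
print(s["clock"],s["tcp_pos"].round(4),s["wrist_force"].round(2),s["gripper_width"],s["qpos"].round(2));print(M.round(3))
print("tool shift to pre-push:",(M.T@(np.array([.5472,.1266,.031])-s["tcp_pos"])).round(4))
E
python3 st.py
```

```text
2.35 [0.5473 0.1283 0.2144] [ 0.3  -0.27  0.04] 0.00039759550356496695 [-0.61  0.33  0.39  1.84 -0.15  1.   -0.09]
[[-0.06   0.998 -0.   ]
 [ 0.998  0.06  -0.   ]
 [-0.    -0.    -1.   ]]
tool shift to pre-push: [-1.700e-03 -1.000e-04  1.834e-01]
```

apply_moves:
  commands:
    - [0,0,0,0,0,0.05,0]
    - [0,0,0,0,0,0.05,0]
    - [0,0,0,0,0,0.04,0]
    - [0,0,0,0,0,0.02,0]
    - [0,0,0,0,0,0,0]

```text
clock: 2.98
tcp_pos: [0.5462, 0.1278, 0.0531]
orientation: [-0.001, 0.686, 0.727, -0.002]
wrist_force: [0.1, 0.0, -0.6]
gripper_width: 0.0001
grip_force: 0.0
```

```bash
python3 st.py; python3 - <<'E'
from rig import arm
import cv2,numpy as np
a=[arm.camera(n)["frame"][:,:,::-1] for n in("side","top")]
cv2.imwrite("pics/pre.png",np.hstack([cv2.resize(a[0][180:420,220:420],(400,480)),cv2.resize(a[1][160:320,220:353],(400,480))]))
E
```

```text
2.975 [0.5462 0.1278 0.0531] [ 0.14  0.03 -0.64] 0.0001206186605061228 [-0.54  0.55  0.32  1.95 -0.26  0.68  0.  ]
[[-0.058  0.998 -0.003]
 [ 0.998  0.058 -0.001]
 [-0.001 -0.003 -1.   ]]
tool shift to pre-push: [-0.0012  0.001   0.0221]
```

View pics/pre.png

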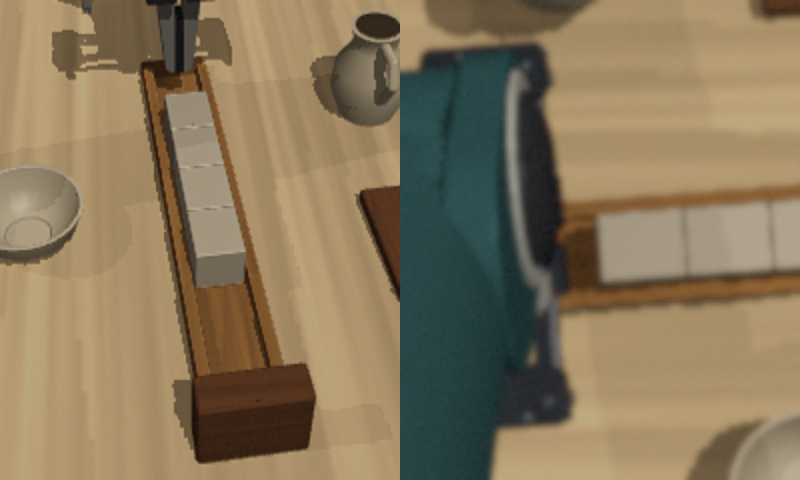

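The side view shows the closed fingers (180,50) centred over the rail behind the row. Next I'll lower them to just above the guide strips and approach.

apply_moves:
  commands:
    - [0,0,0,0,0.001,0.012,0]
    - [0,0,0,0,0,0.009,0]
    - [0,0,0,-0.008,0,0,0]
    - [0,0,0,-0.007,0,0,0]
    - [0,0,0,-0.005,0,0,0]

```text
clock: 3.7
tcp_pos: [0.5498, 0.1074, 0.0339]
orientation: [0.0, 0.687, 0.727, 0.0]
wrist_force: [0.5, -0.4, -0.2]
gripper_width: 0.0004
grip_force: 0.0
```

apply_moves:
  commands:
    - [0,0,0,-0.002,0,0,0]
    - [0,0,0,-0.002,0,0,0]
    - [0,0,0,-0.002,0,0,0]
    - [0,0,0,-0.002,0,0,0]
    - [0,0,0,-0.002,0,0,0]

```text
clock: 4.32
tcp_pos: [0.5501, 0.0983, 0.0336]
orientation: [0.0, 0.687, 0.727, 0.0]
wrist_force: [0.4, 0.2, -0.3]
gripper_width: 0.0004
grip_force: 0.0
```

apply_moves:
  commands:
    - [0,0,0,-0.002,0,0,0]
    - [0,0,0,-0.002,0,0,0]
    - [0,0,0,-0.002,0,0,0]
    - [0,0,0,-0.002,0,0,0]
    - [0,0,0,-0.002,0,0,0]

```text
clock: 4.95
tcp_pos: [0.5507, 0.0885, 0.0336]
orientation: [-0.0, 0.687, 0.727, 0.0]
wrist_force: [-0.2, 3.8, -0.8]
gripper_width: 0.0003
grip_force: 1.8
```

```bash
python3 st.py
```

```text
4.95 [0.5507 0.0885 0.0336] [-0.19  3.81 -0.84] 0.0002968710144434717 [-0.46  0.58  0.31  1.96 -0.28  0.64  0.08]
[[-0.057  0.998 -0.   ]
 [ 0.998  0.057  0.   ]
 [ 0.    -0.    -1.   ]]
tool shift to pre-push: [ 0.0383 -0.0013  0.0026]
```

Contact: about 4 N and steady. Now I'll push the train.

apply_moves:
  commands:
    - [0,0,0,-0.003,0,0,0]
    - [0,0,0,-0.004,0,0,0]
    - [0,0,0,-0.004,0,0,0]
    - [0,0,0,-0.004,0,0,0]
    - [0,0,0,-0.004,0,0,0]

```text
clock: 5.58
tcp_pos: [0.5518, 0.069, 0.0336]
orientation: [0.0, 0.687, 0.727, 0.0]
wrist_force: [1.3, 3.9, 0.3]
gripper_width: 0.0006
grip_force: 1.8
```

apply_moves:
  commands:
    - [0,0,0,-0.004,0,0,0]
    - [0,0,0,-0.004,0,0,0]
    - [0,0,0,-0.004,0,0,0]
    - [0,0,0,-0.004,0,0,0]
    - [0,0,0,-0.004,0,0,0]

```text
clock: 6.2
tcp_pos: [0.5529, 0.0492, 0.0336]
orientation: [-0.0, 0.687, 0.727, -0.0]
wrist_force: [0.2, 4.4, -1.2]
gripper_width: 0.0004
grip_force: 1.8
```

apply_moves:
  commands:
    - [0,0,0,-0.004,0,0,0]
    - [0,0,0,-0.004,0,0,0]
    - [0,0,0,-0.004,0,0,0]
    - [0,0,0,-0.004,0,0,0]
    - [0,0,0,-0.003,0,0,0]

```text
clock: 6.82
tcp_pos: [0.554, 0.0301, 0.0336]
orientation: [0.0, 0.687, 0.727, -0.0]
wrist_force: [0.5, 3.6, -0.4]
gripper_width: 0.0003
grip_force: 1.9
```

```bash
python3 st.py; python3 - <<'E'
from rig import arm
import cv2,numpy as np
a=[arm.camera(n)["frame"][:,:,::-1] for n in("side","top")]
cv2.imwrite("pics/mid.png",np.hstack([cv2.resize(a[0][180:420,220:420],(400,480)),cv2.resize(a[1][160:320,370:503],(400,480))]))
E
```

```text
6.825 [0.554  0.0301 0.0336] [ 0.55  3.55 -0.37] 0.00032087966058927343 [-0.35  0.57  0.31  1.97 -0.28  0.64  0.19]
[[-0.057  0.998 -0.   ]
 [ 0.998  0.057 -0.   ]
 [-0.    -0.    -1.   ]]
tool shift to pre-push: [ 0.0967 -0.0013  0.0026]
```

View pics/mid.png

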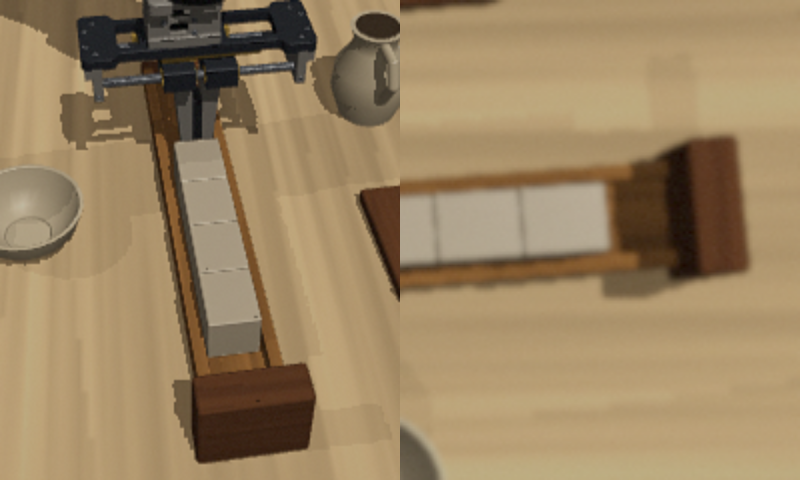

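The train is intact, with the front edge at top-view px ≈ 440. That leaves about 44 mm to the stop face, so I'll push on and slow down near the end.

apply_moves:
  commands:
    - [0,0,0,-0.003,0,0,0]
    - [0,0,0,-0.004,0,0,0]
    - [0,0,0,-0.004,0,0,0]
    - [0,0,0,-0.004,0,0,0]
    - [0,0,0,-0.004,0,0,0]

```text
clock: 7.55
tcp_pos: [0.5551, 0.0112, 0.0336]
orientation: [0.0, 0.687, 0.727, 0.0]
wrist_force: [-0.2, 3.2, -0.8]
gripper_width: 0.0005
grip_force: 1.9
```

apply_moves:
  commands:
    - [0,0,0,-0.004,0,0,0]
    - [0,0,0,-0.004,0,0,0]
    - [0,0,0,-0.003,0,0,0]
    - [0,0,0,-0.002,0,0,0]
    - [0,0,0,-0.002,0,0,0]

```text
clock: 8.18
tcp_pos: [0.5559, -0.0035, 0.0336]
orientation: [-0.0, 0.687, 0.727, 0.0]
wrist_force: [-0.3, 3.6, 0.6]
gripper_width: 0.0005
grip_force: 1.9
```

apply_moves:
  commands:
    - [0,0,0,-0.0015,0,0,0]
    - [0,0,0,-0.0015,0,0,0]
    - [0,0,0,-0.0015,0,0,0]

```text
clock: 8.55
tcp_pos: [0.5562, -0.008, 0.0336]
orientation: [0.0, 0.687, 0.727, 0.0]
wrist_force: [-0.6, 4.4, -0.0]
gripper_width: 0.0005
grip_force: 1.9
```

Still sliding, so I'll keep going in small steps.

apply_moves:
  commands:
    - [0,0,0,-0.0015,0,0,0]
    - [0,0,0,-0.0015,0,0,0]

```text
clock: 8.8
tcp_pos: [0.5563, -0.0111, 0.0336]
orientation: [-0.0, 0.687, 0.727, 0.0]
wrist_force: [-0.5, 3.2, -0.2]
gripper_width: 0.0004
grip_force: 1.9
```

apply_moves:
  commands:
    - [0,0,0,-0.0015,0,0,0]
    - [0,0,0,-0.0015,0,0,0]

```text
clock: 9.05
tcp_pos: [0.5565, -0.0141, 0.0336]
orientation: [0.0, 0.687, 0.727, 0.0]
wrist_force: [-0.6, 4.0, -0.0]
gripper_width: -0.0
grip_force: 1.9
```

```bash
python3 - <<'E'
from rig import arm
import cv2,numpy as np
a=[arm.camera(n)["frame"][:,:,::-1] for n in("side","top")]
cv2.imwrite("pics/late.png",np.hstack([cv2.resize(a[0][260:400,270:387],(400,480)),cv2.resize(a[1][180:280,410:493],(400,480))]))
E
```

```text
(no output)
```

View pics/late.png

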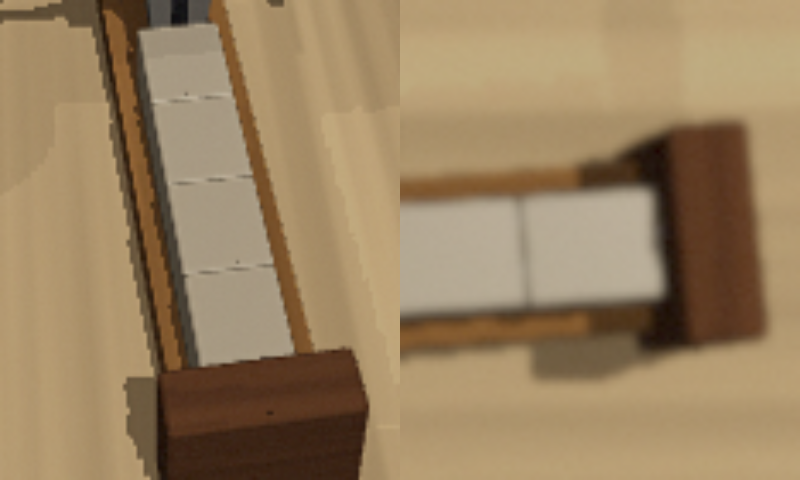

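The front prop's edge (top px ≈ 464) is within a few mm of the stop. I'll creep forward until the force rises.

apply_moves:
  commands:
    - [0,0,0,-0.001,0,0,0]
    - [0,0,0,-0.001,0,0,0]

```text
clock: 9.4
tcp_pos: [0.5566, -0.0159, 0.0336]
orientation: [-0.0, 0.687, 0.727, 0.0]
wrist_force: [-0.1, 4.3, 0.2]
gripper_width: 0.0002
grip_force: 1.9
```

apply_moves:
  commands:
    - [0,0,0,-0.001,0,0,0]
    - [0,0,0,-0.001,0,0,0]

```text
clock: 9.65
tcp_pos: [0.5567, -0.0166, 0.0336]
orientation: [-0.001, 0.686, 0.727, 0.0]
wrist_force: [-0.5, 7.0, 0.7]
gripper_width: 0.0004
grip_force: 3.9
```

Force is rising and the TCP has stalled. I'll press a little more to confirm.

apply_moves:
  commands:
    - [0,0,0,-0.001,0,0,0]
    - [0,0,0,0,0,0,0]

```text
clock: 9.9
tcp_pos: [0.5567, -0.0166, 0.0336]
orientation: [-0.001, 0.686, 0.727, 0.001]
wrist_force: [-0.8, 8.3, 0.3]
gripper_width: 0.0008
grip_force: 4.2
```

apply_moves:
  commands:
    - [0,0,0,-0.001,0,0,0]
    - [0,0,0,0,0,0,0]

```text
clock: 10.15
tcp_pos: [0.5567, -0.0167, 0.0336]
orientation: [-0.002, 0.686, 0.728, 0.001]
wrist_force: [-0.7, 10.6, 1.6]
gripper_width: 0.0007
grip_force: 5.2
```

apply_moves:
  commands:
    - [0,0,0,-0.001,0,0,0]
    - [0,0,0,-0.001,0,0,0]
    - [0,0,0,-0.001,0,0,0]
    - [0,0,0,0,0,0,0]

```text
clock: 10.65
tcp_pos: [0.5567, -0.0168, 0.0337]
orientation: [-0.003, 0.685, 0.728, 0.002]
wrist_force: [-1.2, 17.0, 2.2]
gripper_width: 0.0003
grip_force: 8.0
```

apply_moves:
  commands:
    - [0,0,0,0.003,0,0,0]
    - [0,0,0,0.003,0,0,0]
    - [0,0,0,0.004,0,0,0]
    - [0,0,0,0.015,0,0,0]
    - [0,0,0,0.02,0,0,0]

```text
clock: 11.28
tcp_pos: [0.5545, 0.0223, 0.0336]
orientation: [0.0, 0.687, 0.726, -0.0]
wrist_force: [0.2, 0.3, 0.7]
gripper_width: 0.0003
grip_force: 0.0
```

apply_moves:
  commands:
    - [0,0,0,0,0,-0.03,0]
    - [0,0,0,0,0,-0.05,0]
    - [0,0,0,0.04,0,-0.05,0]
    - [0,0,0,0.05,0,-0.03,0]
    - [0,0,0,0.05,0,0,0]

```text
clock: 11.9
tcp_pos: [0.5477, 0.164, 0.1956]
orientation: [0.001, 0.686, 0.727, 0.003]
wrist_force: [0.2, 0.3, -1.0]
gripper_width: -0.0001
grip_force: 0.0
```

apply_moves:
  commands:
    - [0,0,0,0.05,0,0,0]
    - [0,0,0,0.05,0,0,0]
    - [0,0,0,0.05,0,0,0]
    - [0,0,0,0,0,0,0]

```text
clock: 12.4
tcp_pos: [0.5353, 0.3171, 0.1918]
orientation: [-0.001, 0.683, 0.73, 0.0]
wrist_force: [-0.3, -0.2, 0.6]
gripper_width: 0.0002
grip_force: 0.0
```

```bash
python3 - <<'E'
from h import *
from rig import arm
C=[arm.camera(n) for n in("side","top")];a=[c["frame"][:,:,::-1] for c in C]
b,P=row(C[1]);print(b.round(1).tolist(),P.round(4).tolist(),[np.linalg.norm(P[i]-P[i-1]).round(4) for i in range(4)])
cv2.imwrite("pics/end.png",np.hstack([cv2.resize(a[0][240:410,270:412],(400,480)),cv2.resize(a[1][160:320,360:493],(400,480))]))
E
```

```text
[[350.0, 226.60000610351562], [462.6000061035156, 218.39999389648438], [464.29998779296875, 241.3000030517578], [351.70001220703125, 249.5]] [[0.5753, -0.0259, 0.054], [0.5862, -0.2227, 0.054], [0.546, -0.2239, 0.054], [0.5351, -0.0279, 0.054]] [np.float64(0.0403), np.float64(0.1971), np.float64(0.0402), np.float64(0.1963)]
```

View pics/end.png

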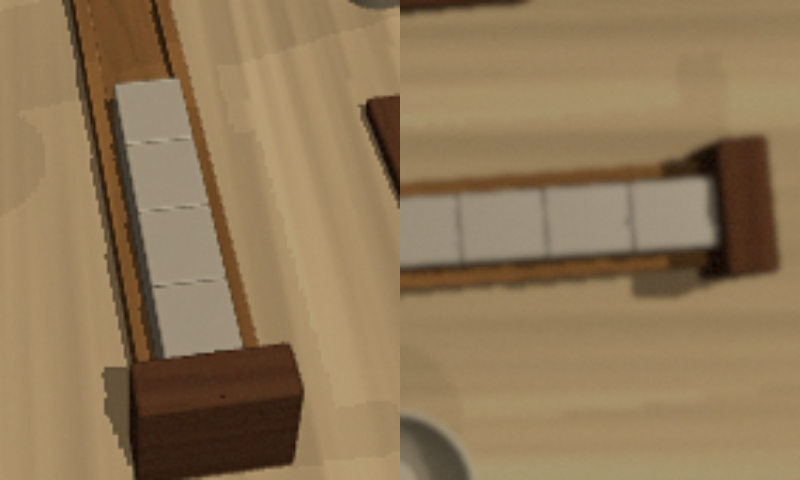

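The row sits closed up against the stop: rear at y ≈ −0.027, front at ≈ −0.226, which matches the stop face. The hand is clear and nothing else has moved.

```bash
python3 -c "
from rig import arm
print(arm.close_job())"
```

```text
the job is handed in; nothing more can be done
None
```

The four props were pushed along the rail as one train until the front one stalled against the stop at about 17 N, with no gaps visible in the last pictures; the hand is clear and the job was handed in at about 12.5 s.

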